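# Close the headlamp's rear cover and set its beam wheel

## Robot

A 6-joint arm with a two-finger parallel gripper is mounted at the origin on the work surface. World frame = base frame: x ahead of the robot, y to its left, z up, the work surface at z = 0. Lengths are in m, angles in rad, forces in N, time in s.
With the tool pointing down it reaches from about 0.275 to 0.85 m from the base axis. Payload 19 kg.
Tool frame: the origin (TCP) lies on the mounting face of the last link; the fingertips stand 173 mm ahead of it and the grasp point (between the pads) lies 155 mm ahead of it; z points along the fingers, x is the direction in which the jaws open and shut, and the axes are right-handed (so a half turn about z gives the same grasp; the last joint's range is limited). The gripper opens to 85 mm and grips with 20 to 120 N. Pads are 22 mm wide; open, the fingers measure 114 mm over their backs; the gripper's body (76 mm by 85 mm) begins 54 mm behind the grasp point. The pads swing forward as they close: fully open they stand 13 mm farther back than shut.
Start: joints at [1.044, 0.15, 1.437, -0, 1.554, -0.134], TCP at [0.22, 0.531, 0.405] pointing down, gripper open.
Joint ranges: [-2.8, 2.8], [-0.68, 2.1], [0.12, 2.68], [-1.39, 4.53], [0.16, 2.79], [-2.81, 2.81]. Speed limits (rad/s): [1.89, 1.89, 2.22, 3.01, 3.01, 3.01].

## Interface

Orientations are given as a rotation vector (axis times angle).
In Python, from rig import arm gives the robot as it stands.
- The arm moves only by the shell command python3 -m creep 'ROWS' [FORCE]. ROWS is JSON, a list of rows, each a list of 7 numbers: the shift along the tool's x, y, z in m, then the turn, a rotation vector about the tool's x, y, z in degrees, then the finger opening in m, from 0 to 0.0854. A call has 1 to 12 rows; each row is the pose to reach, as a shift and turn from the pose commanded when the call began, along the tool's axes at that moment; what a row does not reach only later rows make up. A row lasts 1/10 s, in which the tool goes at most 50 mm and 8.59 degrees, less where a joint would pass 70% of its speed; a pose out of reach is approached as far as the arm can. A call with a gripper value outside its range is refused whole. The fingers move at their own pace and stop on an object; FORCE is the grip in N (left out, the last holds). Time passes only in rows, so rows that repeat a pose let the fingers close. It gives the time, the measured TCP pose, the force and the opening at its end, in the units of the state.
- arm.state(): the state, without advancing time (a new reading comes with each control period).
- arm.capture(name): name is "scene" or "top" or "wrist"; returns (picture, depth): 400x640x3 uint8, blue, green, red; 400x640 float32, m along the optical axis (not along the pixel's ray), 0 where there is no reading.
- arm.get_calibration(name): a dict with "fx", "fy", "cx", "cy" (pixels), "R" (3x3) and "t" (3): a world point X has camera coordinates R X + t. Camera axes: x right, y down, z forward; pixel columns grow to the right and rows downward; lengths in m; the calibration is good to about 2 mm. A picture is of the moment at which its call begins: read the wrist's pose just before it. get_calibration takes no time and is no camera call; for the wrist camera it gives the pose at the moment of the call.
- arm.job_done(): hands the job in, once; it reports no verdict.
The state is a dict: "time_s": time; "qpos": joint angles; "joint_velocities": joint speeds; "tau": joint torques, N m; "tool_pos": TCP position; "orientation": TCP orientation; "ft_force": force on the tool from outside, world axes, zero at the start; "moment": the same for the moment, N m; "grip_width": opening from 0.0 (shut) to 1.0 (fully open).
Only numpy, scipy, OpenCV 4.12 (cv2) and the standard library are available. Lean on these libraries where they do the work, as an engineer would, in place of code of your own. Each camera call takes 0.05 s, during which the arm holds its last target. There are 200 camera calls.

## Task

The scooter's headlamp lies face down with its new bulb already in: close its rear cover by pressing down the four snap tabs around the rim until every one has clicked home. Roll the knurled beam-height wheel beside the cover by its edge the two or three clicks it still needs, so that it comes to rest in the click where the dark groove on the wheel stands at the long middle mark. Do not disturb the footpegs, the boxed bulb or the wrench lying around.

Things in the scene. Friction and masses are not known exactly. Their poses are not given: they have to be found in the camera images.
- headlamp: Scooter headlamp lying lens down on cardboard; it stands firm. Oval, 262 mm (its y) by 178 mm (its x), clear lens below, black housing above. Origin on the bench under its centre, z up. On top: a round grey cover centred at x 0, y +35 mm, and a black boss for the wheel centred at x 0, y -72 mm (54 mm in x, 34 mm in y, top 118 mm above the bench).
- cover_centre (a point): Centre of the round grey cover (92 mm across), on its plate's top, 121 mm above the bench; headlamp axes. A grey socket 26 x 18 mm in the middle rises 16 mm above it. Four tabs stand around its rim, on the diagonals of the headlamp's axes.
- tab1_pad (a point): Press point of tab 1, on the tongue's top, 44 mm from the cover's centre towards the headlamp's +x +y diagonal; moves with the tab. A tab is a grey tongue 24 mm long (outwards), 16 mm wide, 3 mm thick, hinged 26 mm from the cover's centre, with a hook at its outer end. Open, it slopes up outwards and this point is 5 mm higher than home, where the tongue's top lies flat 124 mm above the bench.
- tab2_pad (a point): Same for tab 2, towards the headlamp's -x +y diagonal.
- tab3_pad (a point): Same for tab 3, towards the headlamp's -x -y diagonal.
- tab4_pad (a point): Same for tab 4, towards the headlamp's +x -y diagonal.
- tab1 (a joint): Angle of tab 1, rad: 0 open (sloping up), 0.28 clicked home. It takes about 5 N straight down at the press point to start it; past half way (0.14) it snaps home by itself and stays; let go earlier it springs back up.
- tab2 (a joint): Same for tab 2.
- tab3 (a joint): Same for tab 3.
- tab4 (a joint): Same for tab 4.
- wheel_top (a point): Highest point of the beam wheel's rim, mid-width, fixed on the headlamp, 126 mm above the bench; headlamp axes. The wheel is white knurled plastic, 40 mm across, 11 mm wide, axle level along the headlamp's y; its rim stands 8 mm out of a slot in the boss. At each side of the slot are seven white marks, one per click: a long one in the middle and three short ones either way along x.
- wheel_index (a point): The dark groove (2 mm wide) across the wheel's rim, on its surface; moves with the wheel and is at wheel_top when the wheel is set.
- wheel (a joint): Turn of the wheel, rad: 0 with the groove at the long mark. 7 clicks 0.209 rad (4.2 mm of rim) apart, -0.628 to +0.628. Grows as the rim's top is rolled towards the headlamp's +x; starts 2 or 3 clicks negative. A click gives way at about 1.4 N along the rim; a half-done one falls to the nearer click. A fingertip pressing the rim down with 5 to 10 N carries it with little slip.
- footpeg_a: Loose black footpeg, 130 x 40 x 26 mm, lying on the bench; origin under its middle. A bystander.
- footpeg_b: The other footpeg of the pair, the same size. A bystander.
- bulb_case: Clear plastic case with a glass bulb in it, 86 x 52 x 52 mm, loose on the bench; origin under its centre. A bystander.
- wrench: Steel combination wrench, 170 mm long (its x), 38 mm wide, 8 mm high, loose on the bench; origin under its middle. A bystander.

How it is judged:
By the outcome, as a careful person would: the job done as asked, in the order asked, and still so for the second after the job is handed in, with the robot touching nothing.
It also fails if it takes over 45 s, if anything falls off the work surface, if the arm or the gripper's body presses on something with over 40 N, if the wrist force passes 120 N, or if a joint passes its speed limit or range.

## Working session

There is one attempt and no reset: what is moved stays moved. The work goes in short steps, Python scripts to look and compute and a shell command to move; the robot and the scene stay as the last step left them, time stands still between calls to the robot, and variables do not carry over. Pictures are saved under pics/ and viewed, about 8 in all and at most 12, crops included, and the job is handed in when it is done.

```bash
mkdir -p pics; ls
python3 - <<'E'
from rig import arm
import cv2,numpy as np
for n in ("top","scene"):
    im,d=arm.capture(n); cv2.imwrite(f"pics/{n}0.png",im); np.save(f"pics/{n}0.npy",d)
    c=arm.get_calibration(n); print(n,{k:np.round(v,3).tolist() for k,v in c.items()})
print(arm.state())
E
```

```text
pics
top {'fx': 430.787, 'fy': 430.787, 'cx': 323.355, 'cy': 202.308, 'R': [[0.006, -1.0, 0.008], [-0.991, -0.007, -0.136], [0.136, -0.007, -0.991]], 't': [0.005, 0.54, 1.201]}
scene {'fx': 439.801, 'fy': 439.801, 'cx': 313.902, 'cy': 200.419, 'R': [[-0.783, 0.622, -0.015], [0.456, 0.557, -0.694], [-0.423, -0.55, -0.72]], 't': [0.431, -0.16, 1.422]}
{'time_s': 0.1, 'qpos': array([ 1.04401748e+00,  1.50927387e-01,  1.43796362e+00,  1.01375109e-05,
        1.55378718e+00, -1.33987158e-01]), 'joint_velocities': array([-0.00049254, -0.00115945, -0.00205857,  0.00059891,  0.00205335,
        0.000461  ]), 'tau': array([ 6.22549924e-03, -7.14387560e+01, -5.71798468e+01, -3.08842109e-04,
        7.28137151e-03, -1.49377152e-04]), 'tool_pos': array([0.22008481, 0.53117624, 0.4041423 ]), 'orientation': array([ 2.61183038e+00,  1.74499401e+00, -1.53841499e-03]), 'ft_force': array([ 0.71348587, -0.48959158, -0.19632882]), 'moment': array([1.04942732e-02, 1.04452159e-05, 2.56325512e-02]), 'grip_width': 1.0012303894198011}
```

View pics/top0.png

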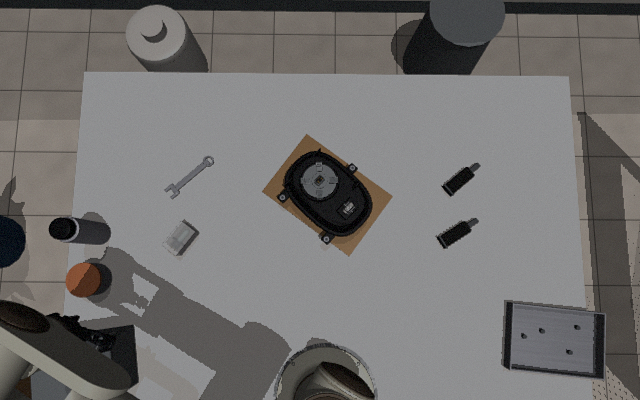

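```bash
cat > h.py <<'E'
import numpy as np,cv2
from rig import arm
from scipy.spatial.transform import Rotation as Ro
def ray(c,uv,z):
    R=np.array(c["R"]);t=np.array(c["t"]).ravel(); o=-R.T@t
    d=R.T@np.array([(uv[0]-c["cx"])/c["fx"],(uv[1]-c["cy"])/c["fy"],1]); return o+d*(z-o[2])/d[2]
def proj(c,X):
    p=np.array(c["R"])@X+np.array(c["t"]).ravel(); return np.array([c["fx"]*p[0]/p[2]+c["cx"],c["fy"]*p[1]/p[2]+c["cy"]])
def totool(v,s=None):
    s=s or arm.state(); return Ro.from_rotvec(s["orientation"]).inv().apply(v)
E
python3 - <<'E'
from h import *
im=cv2.imread("pics/top0.png");c=arm.get_calibration("top")
g=cv2.cvtColor(im,cv2.COLOR_BGR2GRAY);sat=im.max(2).astype(int)-im.min(2)
m=((g>70)&(sat<30)).astype(np.uint8)
n,l,s,ce=cv2.connectedComponentsWithStats(m)
for i in range(n):
    x,y,w,h,a=s[i]
    if 260<x<400 and 130<y<250 and a>8: print(s[i],ce[i],ray(c,ce[i],.122),g[l==i].mean())
cv2.imwrite("pics/crop0.png",cv2.resize(im[135:255,260:400],None,fx=5,fy=5,interpolation=cv2.INTER_CUBIC))
s=arm.state();print(Ro.from_rotvec(s["orientation"]).as_matrix().round(3));cw=arm.get_calibration("wrist");R=np.array(cw["R"]);print(-R.T@np.array(cw["t"]).ravel(),R.round(3).tolist(),cw["fx"])
E
```

```text
[301 162  37  36 794] [318.91939547 180.39546599] [0.5881026  0.02165684 0.122     ] 90.860201511335
[350 165   5   6  18] [352.  167.5] [ 0.62427056 -0.06754397  0.122     ] 94.5
[280 195   5   5  17] [282.         197.05882353] [0.54199094 0.12009565 0.122     ] 99.0
[343 202  12  12  60] [348.18333333 207.51666667] [ 0.51511158 -0.05706911  0.122     ] 103.25
[324 236   5   6  22] [326.         238.72727273] [0.43153889 0.00170757 0.122     ] 100.45454545454545
[[ 0.383  0.924 -0.001]
 [ 0.924 -0.383 -0.001]
 [-0.001 -0.    -1.   ]]
[0.15027911 0.55971795 0.37447221] [[0.381, 0.924, -0.001], [0.883, -0.364, 0.296], [0.274, -0.114, -0.955]] 356.36505257379093
```

View pics/crop0.png

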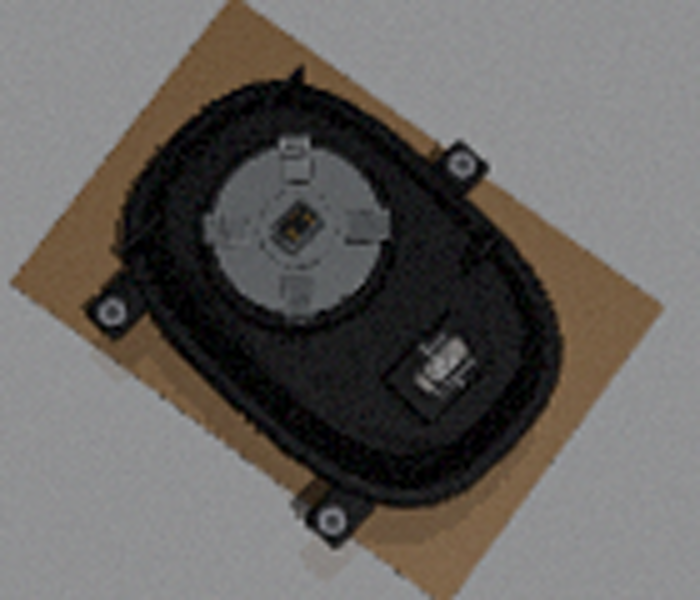

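Top view: the cover is centred at about (319,180) and the wheel at (348,207). They lie 107.3 mm apart (107 expected), so the lamp yaw is about -42.9°. Tab 1 points along world +x. Next I'll move to a close view with the tool axes aligned to the lamp.

```bash
python3 -m creep '[[-0.363,0.523,0,0,0,20.4,0.0],[-0.363,0.523,0,0,0,20.4,0.0],[-0.363,0.523,0,0,0,20.4,0.0],[-0.363,0.523,0,0,0,20.4,0.0],[-0.363,0.523,0,0,0,20.4,0.0],[-0.363,0.523,0,0,0,20.4,0.0],[-0.363,0.523,0,0,0,20.4,0.0],[-0.363,0.523,0,0,0,20.4,0.0],[-0.363,0.523,0,0,0,20.4,0.0],[-0.363,0.523,0,0,0,20.4,0.0],[-0.363,0.523,0,0,0,20.4,0.0],[-0.363,0.523,0,0,0,20.4,0.0]]' 40
python3 - <<'E'
from rig import arm
print(arm.state())
E
```

```text
time_s: 1.3
tool_pos: [0.5452, 0.0244, 0.4045]
orientation: [-2.88, -1.255, 0.0]
ft_force: [1.4, 1.0, 0.6]
grip_width: 0.002
{'time_s': 1.3, 'qpos': array([-9.65191467e-02,  8.95411396e-02,  1.50563141e+00, -5.73582232e-06,
        1.54667088e+00, -9.18218063e-01]), 'joint_velocities': array([-0.75639687,  0.4962893 , -0.53011393,  0.00305587,  0.03032012,
       -0.75424183]), 'tau': array([  6.75799951, -73.29274178, -50.68462372,  -0.37875962,
         0.15305928,   2.30058298]), 'tool_pos': array([0.545198  , 0.0243722 , 0.40453222]), 'orientation': array([-2.88004803e+00, -1.25466869e+00,  3.48654351e-04]), 'ft_force': array([1.3871361 , 0.99346929, 0.62927378]), 'moment': array([0.01846355, 0.00353589, 0.02993645]), 'grip_width': 0.0019006299485306941}
```

```bash
python3 -m creep '[[0,0,0.02,0,0,0,0],[0,0,0.02,0,0,0,0],[0,0,0.02,0,0,0,0],[0,0,0.02,0,0,0,0]]'
python3 - <<'E'
from h import *
s=arm.state();c=arm.get_calibration("wrist");im,d=arm.capture("wrist")
import pickle;pickle.dump((s,c,im,d),open("w1.pkl","wb"));cv2.imwrite("pics/w1.png",im)
R=Ro.from_rotvec(s["orientation"]).as_matrix();print(np.degrees(np.arctan2(R[1,0],R[0,0])),R.round(3)[:,2],s["tool_pos"])
for n,X in (("cov",[.588,.0217,.121]),("wh",[.515,-.057,.126])): print(n,proj(c,np.array(X)))
E
```

```text
time_s: 1.7
tool_pos: [0.5442, 0.0273, 0.3857]
orientation: [2.879, 1.257, 0.001]
ft_force: [0.1, -0.4, -0.1]
grip_width: -0.003
47.16699565334898 [ 0.001 -0.    -1.   ] [0.54423151 0.02730904 0.38565967]
cov [353.85635683 253.35119833]
wh [203.0195475  256.23415127]
```

View pics/w1.png

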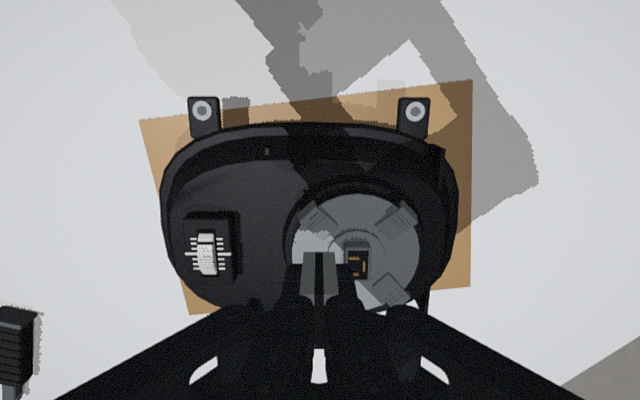

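The wrist view agrees with the estimate: cover centre at about (355,252), wheel at about (207,254), and the image axes are right = lamp +y, down = lamp +x. I'll zoom in on the wheel and refine both points.

Run:
```python
from h import *
import pickle
s,c,im,d=pickle.load(open("w1.pkl","rb"))
g=cv2.cvtColor(im,cv2.COLOR_BGR2GRAY)
m=np.zeros_like(g);m[210:300,175:245]=(g[210:300,175:245]>110)*255
n,l,st,ce=cv2.connectedComponentsWithStats(m)
for i in range(1,n):
    if st[i][4]>3: print(st[i],ce[i].round(1),ray(c,ce[i],.118).round(4))
ys,xs=np.where(m>0);print("bbox centre",xs.min(),xs.max(),ys.min(),ys.max())
# grey cover mask
for lo,hi in ((55,200),):
    k=np.zeros_like(g);k[180:330,270:440]=((g[180:330,270:440]>lo))*255
    cnt=max(cv2.findContours(k,0,2)[0],key=cv2.contourArea)
    print(cv2.boundingRect(cnt),cv2.minEnclosingCircle(cnt))
    p=cnt[:,0,:];W=np.array([ray(c,q,.121)[:2] for q in p])
    from scipy.optimize import least_squares
    r=least_squares(lambda q:np.hypot(W[:,0]-q[0],W[:,1]-q[1])-.046,[.588,.0217],loss="soft_l1",f_scale=.0007);print(r.x,np.median(abs(r.fun)))
cv2.imwrite("pics/w1c.png",cv2.resize(im[205:305,160:260],None,fx=6,fy=6,interpolation=cv2.INTER_NEAREST))
```

```text
[198 234  16   8 125] [205.4 237.5] [ 0.5072 -0.0493  0.118 ]
[190 238   7   2  14] [193.  238.5] [ 0.5016 -0.0565  0.118 ]
[216 238   7   3  18] [219.1 238.8] [ 0.5146 -0.0429  0.118 ]
[185 242  32  33 608] [203.1 258.1] [ 0.517  -0.0628  0.118 ]
[217 242   7   3  16] [219.8 243.2] [ 0.5172 -0.045   0.118 ]
[217 247   7   3  16] [220.1 248.3] [ 0.5201 -0.0479  0.118 ]
[217 252  14   4  46] [224.1 253.8] [ 0.5251 -0.0489  0.118 ]
[218 258   7   3  19] [220.7 259. ] [ 0.5262 -0.0539  0.118 ]
[219 263   6   3  14] [221.5 263.7] [ 0.5292 -0.0562  0.118 ]
[219 267   6   3  18] [221.5 268. ] [ 0.5316 -0.0588  0.118 ]
[175 271  28  29 351] [183.1 290.4] [ 0.5247 -0.094   0.118 ]
bbox centre 175 230 234 299
(291, 193, 129, 117) ((358.0, 260.5), 76.52623748779297)
[0.58968746 0.02269829] 0.0035803316882381288
```

View pics/w1c.png

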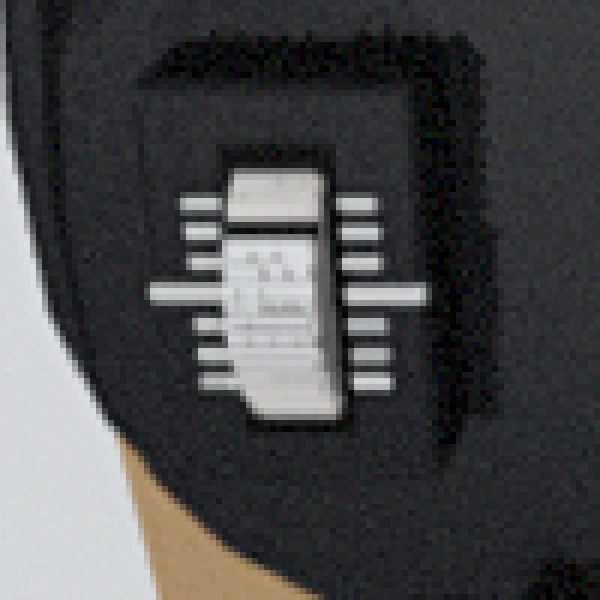

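Run:
```python
from h import *
import pickle
s,c,im,d=pickle.load(open("w1.pkl","rb"))
W=ray(c,(207.4,253.8),.118);print("wheel c",W)
m1=ray(c,(219.3,238.8),.118);m7=ray(c,(221.5,268),.118);x=(m7-m1);print("mark span",np.linalg.norm(x),"yaw",np.degrees(np.arctan2(x[1],x[0])))
L=ray(c,(185,253.8),.118);Rr=ray(c,(231,253.8),.118);v=Rr-L;print("long marks",np.linalg.norm(v),np.degrees(np.arctan2(v[1],v[0]))-90)
for C in ([.5897,.0227],[.588,.0217]):
    v=np.array(C)-W[:2];print(np.linalg.norm(v),"yaw",np.degrees(np.arctan2(v[1],v[0]))-90)
a=np.radians(-42.85);ux=np.array([np.cos(a),np.sin(a),0])
for k in range(-3,4):
    t=k*.2094;P=np.array([*W[:2],.106])+20e-3*np.sin(t)*ux+[0,0,20e-3*np.cos(t)];print(k,proj(c,P).round(1))
# cover: project circle + tabs check
uy=np.array([-ux[1],ux[0],0]);C=np.array([W[0],W[1],.121])+.107*uy;print("C",C,proj(c,C),proj(c,C+.046*uy),proj(c,C-.046*uy),proj(c,C-.046*ux))
```

```text
wheel c [ 0.51677616 -0.05789372  0.118     ]
mark span 0.023397522433409892 yaw -43.50406894039823
long marks 0.0336345040802234 -42.778666307642936
0.10868870567274191 yaw -42.139828044600776
0.10680822175215601 yaw -41.823530799236224
-3 [204.1 241.3]
-2 [203.7 247.2]
-1 [203.7 253.1]
0 [204.1 258.7]
1 [204.8 263.7]
2 [205.8 267.9]
3 [207.2 271. ]
C [0.58954486 0.0205519  0.121     ] [354.06278532 255.76448298] [417.58997163 255.83615924] [290.50332928 255.69277031] [356.16022771 194.64376191]
```

The groove reads -2 or -3 clicks because parallax matters here, so I'll settle it later with a camera directly above. Tabs first, starting with tab 1, testing height and force.

```bash
python3 -m creep '[[0.057,0.068,0.03,0,0,0,0],[0.057,0.068,0.05,0,0,0,0],[0.057,0.068,0.065,0,0,0,0],[0.057,0.068,0.065,0,0,0,0],[0.057,0.068,0.075,0,0,0,0],[0.057,0.068,0.08,0,0,0,0],[0.057,0.068,0.084,0,0,0,0],[0.057,0.068,0.086,0,0,0,0],[0.057,0.068,0.086,0,0,0,0]]'
python3 -m creep '[[0,0,0.002,0,0,0,0],[0,0,0.0035,0,0,0,0],[0,0,0.0035,0,0,0,0]]'
```

```text
time_s: 2.65
tool_pos: [0.6329, 0.0219, 0.299]
orientation: [2.88, 1.255, 0.0]
ft_force: [-0.2, 0.3, 0.3]
grip_width: 0.001
time_s: 2.95
tool_pos: [0.6331, 0.0219, 0.2973]
orientation: [2.879, 1.255, 0.002]
ft_force: [-8.4, 0.8, 20.6]
grip_width: -0.001
```

Contact at tip z ≈ 124 mm with 20 N, which matches the home height. Now the other three tabs, to the same depth.

```bash
python3 -m creep '[[0,0,-0.02,0,0,0,0],[0,-0.035,-0.02,0,0,0,0],[0,-0.062,-0.02,0,0,0,0],[0,-0.062,-0.02,0,0,0,0],[0,-0.062,-0.012,0,0,0,0],[0,-0.062,-0.008,0,0,0,0],[0,-0.062,-0.004,0,0,0,0],[0,-0.062,-0.001,0,0,0,0],[0,-0.062,0,0,0,0,0],[0,-0.062,0,0,0,0,0]]'
python3 -m creep '[[0,0,-0.02,0,0,0,0],[-0.035,0,-0.02,0,0,0,0],[-0.062,0,-0.02,0,0,0,0],[-0.062,0,-0.02,0,0,0,0],[-0.062,0,-0.012,0,0,0,0],[-0.062,0,-0.008,0,0,0,0],[-0.062,0,-0.004,0,0,0,0],[-0.062,0,-0.001,0,0,0,0],[-0.062,0,0,0,0,0,0],[-0.062,0,0,0,0,0,0]]'
python3 -m creep '[[0,0,-0.02,0,0,0,0],[0,0.035,-0.02,0,0,0,0],[0,0.062,-0.02,0,0,0,0],[0,0.062,-0.02,0,0,0,0],[0,0.062,-0.012,0,0,0,0],[0,0.062,-0.008,0,0,0,0],[0,0.062,-0.004,0,0,0,0],[0,0.062,-0.001,0,0,0,0],[0,0.062,0,0,0,0,0],[0,0.062,0,0,0,0,0]]'
```

```text
time_s: 3.95
tool_pos: [0.5879, 0.0638, 0.2972]
orientation: [2.879, 1.254, 0.002]
ft_force: [-11.8, 0.5, 30.2]
grip_width: 0.0
time_s: 4.95
tool_pos: [0.5457, 0.0191, 0.2971]
orientation: [2.879, 1.256, 0.001]
ft_force: [-14.0, 0.7, 33.2]
grip_width: 0.002
time_s: 5.95
tool_pos: [0.5905, -0.023, 0.2972]
orientation: [2.879, 1.256, 0.002]
ft_force: [-11.2, 0.9, 26.9]
grip_width: 0.005
```

```bash
python3 -m creep '[[0,0,-0.03,0,0,0,0],[0,0.02,-0.06,0,0,0,0],[-0.045,0.045,-0.08,0,0,0,0],[-0.045,0.045,-0.08,0,0,0,0],[-0.045,0.045,-0.08,0,0,0,0]]'
python3 - <<'E'
from h import *
s=arm.state();c=arm.get_calibration("wrist");im,d=arm.capture("wrist")
import pickle;pickle.dump((s,c,im,d),open("w2.pkl","wb"))
W=np.array([.5162,-.0577]);a=np.radians(-42.85);ux=np.array([np.cos(a),np.sin(a),0]);uy=np.array([-ux[1],ux[0],0])
cam=-np.array(c["R"]).T@np.array(c["t"]).ravel();v=cam-[*W,0];print("cam rel wheel",v@ux,v@uy,cam[2])
for k in range(-3,2):
    t=k*.2094;print(k,proj(c,np.array([*W,.106])+20e-3*np.sin(t)*ux+[0,0,20e-3*np.cos(t)]).round(1),"mark",proj(c,np.array([*W,.118])+20e-3*np.sin(t)*ux+.011*uy).round(1))
w=proj(c,np.array([*W,.126]));u,vv=w.astype(int);print(u,vv)
A=cv2.resize(im[max(vv-40,0):max(vv-40,0)+80,u-40:u+40],(560,560),interpolation=0)
k=proj(c,np.array([.589,.0215,.122])).astype(int);print(k)
B=cv2.resize(im[max(k[1]-75,0):max(k[1]-75,0)+150,k[0]-80:k[0]+80],(597,560),interpolation=2)
cv2.imwrite("pics/w2.png",cv2.resize(np.hstack([A,B]),(800,387)))
print(max(vv-40,0),u-40)
E
```

```text
time_s: 6.45
tool_pos: [0.5929, -0.0877, 0.3754]
orientation: [2.881, 1.253, 0.001]
ft_force: [0.5, 0.2, -0.3]
grip_width: -0.0
cam rel wheel 0.0013325776955842108 0.030121886098665247 0.345720775488696
-3 [267.1  68.9] mark [286.4  69.3]
-2 [266.9  75.2] mark [286.6  75.7]
-1 [266.9  82.3] mark [286.8  82.7]
0 [267.1  89.8] mark [286.9  89.9]
1 [267.5  97.2] mark [287.1  97. ]
267 89
[447  88]
49 227
```

View pics/w2.png

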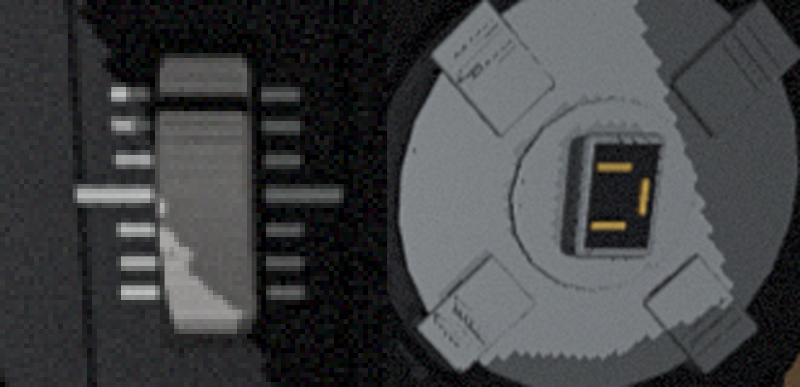

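All four tabs look flat in the top view, and I'll confirm that with depth. The groove sits next to the outermost mark, about 1.6 px from the -3 mark and 4.7 px from the -2 mark, so it starts at -3 clicks. Next is the approach to the wheel, 6 mm on its -x side.

```bash
python3 - <<'E'
from h import *
import pickle
s,c,im,d=pickle.load(open("w2.pkl","rb"));R=np.array(c["R"]);t=np.array(c["t"]).ravel()
a=np.radians(-42.85);ux=np.array([np.cos(a),np.sin(a),0]);uy=np.array([-ux[1],ux[0],0]);C=np.array([.589,.0215,.124])
for n,(i,j) in zip("1234",((1,1),(-1,1),(-1,-1),(1,-1))):
    o=[]
    for r in (.03,.038,.044,.048):
        u,v=proj(c,C+r*.7071*(i*ux+j*uy)).round().astype(int);z=np.median(d[v-1:v+2,u-1:u+2]);p=np.array([(u-c["cx"])/c["fx"],(v-c["cy"])/c["fy"],1])*z;o.append((R.T@(p-t))[2].round(4))
    print(n,o)
E
python3 -m creep '[[-0.03,-0.05,0,0,0,0,0],[-0.03,-0.083,0.03,0,0,0,0],[-0.03,-0.083,0.06,0,0,0,0],[-0.03,-0.083,0.072,0,0,0,0],[-0.03,-0.083,0.0745,0,0,0,0],[-0.03,-0.083,0.0755,0,0,0,0],[-0.03,-0.083,0.0755,0,0,0,0]]'
```

```text
1 [np.float64(0.1251), np.float64(0.1252), np.float64(0.1253), np.float64(0.1253)]
2 [np.float64(0.1249), np.float64(0.1248), np.float64(0.1253), np.float64(0.1254)]
3 [np.float64(0.1255), np.float64(0.1255), np.float64(0.1251), np.float64(0.1255)]
4 [np.float64(0.125), np.float64(0.125), np.float64(0.1253), np.float64(0.1244)]
time_s: 7.2
tool_pos: [0.5127, -0.0527, 0.3004]
orientation: [2.88, 1.255, 0.001]
ft_force: [-0.4, -0.2, -0.1]
grip_width: 0.001
```

All tabs are flat at 124–125 mm, so they are home. Now for gentle contact with the wheel.

```bash
python3 -m creep '[[0,0,0.001,0,0,0,0],[0,0,0.0015,0,0,0,0],[0,0,0.0015,0,0,0,0]]'
```

```text
time_s: 7.5
tool_pos: [0.5124, -0.0528, 0.2992]
orientation: [2.879, 1.254, 0.002]
ft_force: [0.1, 0.0, 7.2]
grip_width: 0.005
```

```bash
python3 -m creep '[[0,0.0015,0,0,0,0,0],[0,0.003,0,0,0,0,0],[0,0.0045,0,0,0,0,0],[0,0.006,0,0,0,0,0],[0,0.006,0,0,0,0,0]]'
python3 -m creep '[[0,0.0015,0,0,0,0,0],[0,0.003,0,0,0,0,0],[0,0.0045,0,0,0,0,0],[0,0.0063,0,0,0,0,0],[0,0.0065,0,0,0,0,0],[0,0.0065,0,0,0,0,0]]'
```

```text
time_s: 8.0
tool_pos: [0.5169, -0.0569, 0.2993]
orientation: [2.879, 1.254, 0.002]
ft_force: [0.0, 0.1, 6.6]
grip_width: -0.002
time_s: 8.6
tool_pos: [0.5216, -0.0613, 0.2992]
orientation: [2.879, 1.254, 0.002]
ft_force: [0.8, 0.6, 6.5]
grip_width: -0.001
```

```bash
python3 -m creep '[[0,0,-0.02,0,0,0,0],[0,0,-0.05,0,0,0,0],[0.0,0.04,-0.077,0,0,0,0],[0.0,0.069,-0.077,0,0,0,0],[0.0,0.069,-0.077,0,0,0,0],[0.0,0.069,-0.077,0,0,0,0]]'
cat > v.py <<'E'
from h import *
import sys
s=arm.state();c=arm.get_calibration("wrist");im,d=arm.capture("wrist")
W=np.array([.5162,-.0577]);a=np.radians(-42.85);ux=np.array([np.cos(a),np.sin(a),0]);uy=np.array([-ux[1],ux[0],0])
cam=-np.array(c["R"]).T@np.array(c["t"]).ravel();print("cam rel x",(cam-[*W,0])@ux)
w=proj(c,np.array([*W,.126]));u,v=w.astype(int);v0=max(v-40,0)
cv2.imwrite(sys.argv[1],cv2.resize(im[v0:v0+80,u-40:u+40],(560,560),interpolation=0))
d=s["tool_pos"]-np.array([*W,.299]);print("tool rel wheel lamp x,y,z",d@ux,d@uy,d[2])
E
python3 v.py pics/w3.png
```

```text
time_s: 9.2
tool_pos: [0.5718, -0.1084, 0.3749]
orientation: [-2.88, -1.254, 0.001]
ft_force: [-0.7, 0.5, -0.0]
grip_width: -0.001
cam rel x -9.070624823227097e-05
tool rel wheel lamp x,y,z 0.07526232282216082 0.0006766779940042454 0.0758649718688364
```

View pics/w3.png

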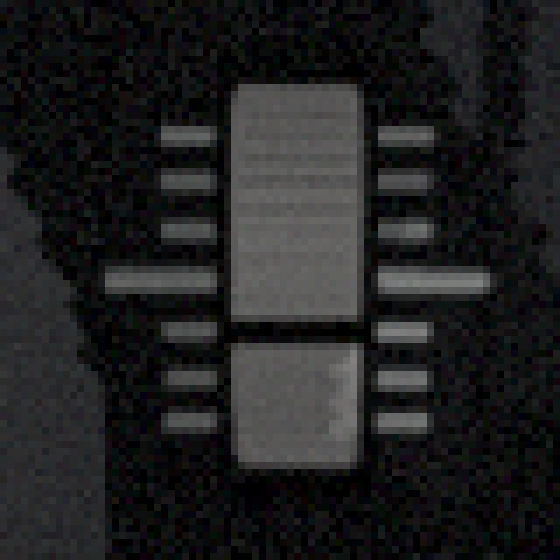

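The groove now lines up with the first short mark past the long one (row 331, long mark at row 281), so the wheel is at +1: it started at -2 and moved 3 clicks. I'll roll it back one click.

```bash
python3 -m creep '[[0,-0.04,0,0,0,0,0],[0,-0.073,0.03,0,0,0,0],[0,-0.073,0.06,0,0,0,0],[0,-0.073,0.072,0,0,0,0],[0,-0.073,0.0745,0,0,0,0],[0,-0.073,0.0755,0,0,0,0],[0,-0.073,0.0755,0,0,0,0]]'
```

```text
time_s: 9.95
tool_pos: [0.5187, -0.0587, 0.3007]
orientation: [2.879, 1.254, 0.001]
ft_force: [-0.6, -0.9, 0.1]
grip_width: 0.001
```

```bash
python3 -m creep '[[0,0,0.001,0,0,0,0],[0,0,0.0017,0,0,0,0],[0,0,0.0017,0,0,0,0]]'
```

```text
time_s: 10.25
tool_pos: [0.5186, -0.0586, 0.2992]
orientation: [2.879, 1.254, 0.002]
ft_force: [-1.0, -0.4, 8.8]
grip_width: 0.001
```

```bash
python3 -m creep '[[0,-0.0012,0,0,0,0,0],[0,-0.0024,0,0,0,0,0],[0,-0.0036,0,0,0,0,0],[0,-0.0043,0,0,0,0,0],[0,-0.0043,0,0,0,0,0]]'
python3 -m creep '[[0,0,-0.02,0,0,0,0],[0,0,-0.05,0,0,0,0],[0.0,0.04,-0.077,0,0,0,0],[0.0,0.077,-0.077,0,0,0,0],[0.0,0.077,-0.077,0,0,0,0],[0.0,0.077,-0.077,0,0,0,0]]'
python3 v.py pics/w4.png
```

```text
time_s: 10.75
tool_pos: [0.5154, -0.0556, 0.2992]
orientation: [2.879, 1.254, 0.002]
ft_force: [-0.4, -0.7, 8.8]
grip_width: -0.001
time_s: 11.35
tool_pos: [0.5717, -0.1083, 0.3746]
orientation: [-2.88, -1.254, 0.001]
ft_force: [-1.0, 0.5, -0.7]
grip_width: -0.002
cam rel x -0.0002461269946434081
tool rel wheel lamp x,y,z 0.07510839114816867 0.0006503069849662509 0.0756186051440978
```

View pics/w4.png

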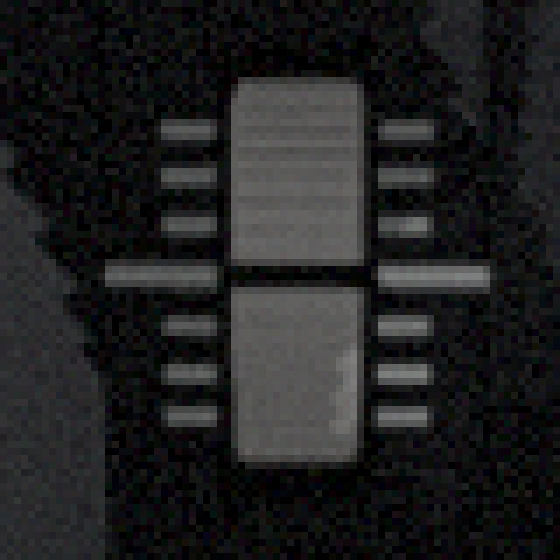

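The groove (row 275) is in line with the long marks (row 275). I'll recheck the tab depths from here and then hand in.

Run:
```python
from h import *
c=arm.get_calibration("wrist");im,d=arm.capture("wrist");R=np.array(c["R"]);t=np.array(c["t"]).ravel()
a=np.radians(-42.85);ux=np.array([np.cos(a),np.sin(a),0]);uy=np.array([-ux[1],ux[0],0]);C=np.array([.589,.0215,.124]);ok=True
for n,(i,j) in zip("1234",((1,1),(-1,1),(-1,-1),(1,-1))):
    u,v=proj(c,C+.044*.7071*(i*ux+j*uy)).round().astype(int);z=np.median(d[v-1:v+2,u-1:u+2]);p=np.array([(u-c["cx"])/c["fx"],(v-c["cy"])/c["fy"],1])*z
    h=(R.T@(p-t))[2];ok&=abs(h-.1245)<.0015;print(n,(u,v),h.round(4))
print(ok)
if ok: print(arm.job_done())
```

```text
1 (np.int64(542), np.int64(146)) 0.1255
2 (np.int64(562), np.int64(36)) 0.1253
3 (np.int64(452), np.int64(36)) 0.1257
4 (np.int64(441), np.int64(146)) 0.1256
True
the job is handed in; nothing more can be done
None
```

The cover is closed with all four tabs home, and the wheel rests with its groove at the long middle mark. I handed the job in at about 11.5 s on the robot's clock.

- **Tabs:** I pressed each one with the closed fingertips until it bottomed out, reading 20–33 N at the wrist. The last depth check put all four pads at 125–126 mm. That is within 2 mm of the 124 mm home height; an open tab would read about 129 mm.
- **Wheel:** My first images suggested it started 3 clicks negative, but that was wrong: it was at 2. My first roll of 3 clicks therefore overshot by one, and I rolled it back one click. The last wrist picture, taken from directly above, shows the groove in line with the long marks on both sides.
- **Surroundings:** The arm's path stayed well above the footpegs, bulb case and wrench. I did not take a final picture of them. The gripper was clear of everything at hand-in.

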